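# Push the spool crate up the ramp behind its lip

## Robot

A 6-joint arm with a two-finger parallel gripper is mounted at the origin on a cart in front of the work surface, level with it; the furniture and walls round the work are solid. World frame = base frame: x ahead of the robot, y to its left, z up, the work surface at z = 0. Lengths are in m, angles in rad, forces in N, time in s.
With the tool pointing down it reaches from about 0.375 to 0.9 m from the base axis. Payload 3.1 kg.
Tool frame: the origin (TCP) lies midway between the tips of the shut fingers; the grasp point (between the pads) lies 19 mm behind it (manip.tcp_to_grasp is the distance from the TCP to the grasp point, in m); z points along the fingers, y is the line along which they close (so a half turn about z gives the same grasp; the last joint's range is limited). The gripper opens to 85 mm and grips with 20 to 120 N. Pads are 22 mm wide; open, the fingers measure 114 mm over their backs; the gripper's body (76 mm by 85 mm) begins 54 mm behind the grasp point. The pads swing forward as they close: fully open they stand 13 mm farther back than shut.
Start: joints at [1.097, 0.527, 1.433, -0, 1.181, -0.178], TCP at [0.182, 0.598, 0.193] pointing down, gripper open.
Joint ranges: [-3.08, 3.08], [-0.75, 2.2], [0.22, 2.44], [-1.43, 4.57], [0, 2.65], [-2.85, 2.85]. Speed limits (rad/s): [2.79, 2.79, 3.14, 3.14, 3.14, 3.14].

## Interface

Orientations are given as a unit quaternion [x, y, z, w].
In Python, from station import manip gives the robot as it stands. The module is installed in compiled form; this text tells all that it offers.
- The arm moves only by the shell command python3 -m crank 'ROWS' [OPENING] [FORCE]. ROWS is JSON, a list of rows, each a list of 2 entries, a list of its own where there are three numbers: the shift along the tool's x, y, z in cm, then the turn about the tool's z in degrees. In form: [[[x, y, z], spin], ...]. A call has 1 to 10 rows; each row is the pose to reach, as a shift and turn from the pose commanded when the call began, along the tool's axes at that moment; what a row does not reach only later rows make up. A row lasts 1/10 s, in which the tool goes at most 50 mm and 8.59 degrees, less where a joint would pass 70% of its speed; a pose out of reach is approached as far as the arm can. A call with a gripper value outside its range is refused whole. OPENING is the finger opening in cm, from 0 to 8.54, set as the call begins (- or left out, the last holds). The fingers move at their own pace and stop on an object; FORCE is the grip in N (left out, the last holds). Time passes only in rows, so rows that repeat a pose let the fingers close. It gives the time, the measured TCP pose, the force and the opening at its end, in the units of the state.
- manip.sense(): the state, without advancing time (a new reading comes with each control period).
- manip.snapshot(name): name is "side" or "top" or "wrist"; returns the picture (400x640x3 uint8, red, green, blue); there is no depth.
- manip.camera_params(name): a dict with "fx", "fy", "cx", "cy" (pixels), "pose" (4x4, takes a point from camera to world coordinates). Camera axes: x right, y up, looking along -z (the intrinsics and any distortion apply to the point x, -y, -z); pixel columns grow to the right and rows downward; lengths in m; the calibration is good to about 2 mm. A picture is of the moment at which its call begins: read the wrist's pose just before it. camera_params takes no time and is no camera call; for the wrist camera it gives the pose at the moment of the call.
- manip.sign_off(): hands the job in, once; it reports no verdict.
The state is a dict: "t": time; "q": joint angles; "qd": joint speeds; "tau": joint torques, N m; "tcp_pos": TCP position; "tool_rot": TCP orientation; "force": force on the tool from outside, world axes, zero at the start; "ft_torque": the same for the moment, N m; "finger_gap": opening from 0.0 (shut) to 1.0 (fully open).
Only numpy, scipy, OpenCV 4.12 (cv2) and the standard library are available. Lean on these libraries where they do the work, as an engineer would, in place of code of your own. Each camera call takes 0.05 s, during which the arm holds its last target. There are 200 camera calls.

## Task

Push the small wooden crate with the two thread spools up the ramp of the plywood stand, without lifting it off, until its trailing edge has dropped behind the steel lip at the top and the crate lies flat on the deck. Leave the empty crate alone.

Things in the scene. Friction and masses are not known exactly. Their poses are not given: they have to be found in the camera images.
- spool_crate: open slatted wooden crate, 110 (its x) x 90 (y) x 50 mm high, about 0.4 kg, two thread spools fixed inside below its rim. Origin: centre of its underside. It starts on the table 5 to 35 mm before the foot of the ramp, its +x pointing up the ramp within 3 degrees, within 5 mm of the middle line. Flat end walls, to be pushed anywhere from 10 mm up to the rim.
- ramp_stand: plywood stand fixed to the table, 244 (its x) x 136 mm (y). Origin: on the table, mid-length and mid-width; +x points up the ramp. Foot of the ramp at x = -122 mm, table height; even slope to the flat crest of the steel lip, 26 mm above the table, x = -22 to -14 mm. Side boards 112 mm apart guide the crate (20 mm above the slope, 46 mm above the table at the deck), with flared wings 32 mm high to x = -165 mm.
- stand_deck (a point): middle of the stand's level deck, behind the lip; axes as the stand's. The deck is 16 mm above the table (10 mm below the crest) and 126 mm long, from the lip at x = -63 mm to a 46 mm high end stop at x = +63 mm from this point. The crate lies flat here with 8 mm of play each way.
- empty_crate: a crate of the same make and size (110 x 90 x 50 mm) without spools, loose on the table to the right of the stand, in front of the press; a bystander. Origin: centre of its underside.

How it is judged:
By the outcome, as a careful person would: the job done as asked, in the order asked, and still so for the second after the job is handed in, with the robot touching nothing.
It also fails if it takes over 45 s, if anything falls off the work surface, if the arm or the gripper's body presses on something with over 40 N, if the wrist force passes 120 N, or if a joint passes its speed limit or range.

## Working session

There is one attempt and no reset: what is moved stays moved. The work goes in short steps, Python scripts to look and compute and a shell command to move; the robot and the scene stay as the last step left them, time stands still between calls to the robot, and variables do not carry over. Pictures are saved under pics/ and viewed, on a budget of 10 in all, crops included, one or two more only if the job needs it, and the job is handed in when it is done.

```bash
mkdir -p pics
python3 - <<'E'
from station import manip
import cv2
for n in("top","side"):
    im=manip.snapshot(n); cv2.imwrite(f"pics/{n}0.png",im[:,:,::-1])
    p=manip.camera_params(n); print(n,p)
s=manip.sense(); print({k:s[k] for k in("t","tcp_pos","tool_rot","force","finger_gap")})
E
```

```text
top {'fx': 513.9959766703709, 'fy': 513.9959766703709, 'cx': 320.5534601523097, 'cy': 198.33789765164522, 'pose': array([[ 8.19208243e-03,  9.84347169e-01, -1.76049827e-01,
         3.77102377e-01],
       [-9.99963621e-01,  8.48244322e-03,  8.96817428e-04,
        -1.14045876e-01],
       [ 2.37611236e-03,  1.76036076e-01,  9.84380848e-01,
         1.20049360e+00],
       [ 0.00000000e+00,  0.00000000e+00,  0.00000000e+00,
         1.00000000e+00]])}
side {'fx': 407.7687973516031, 'fy': 407.7687973516031, 'cx': 308.2591822177245, 'cy': 201.3409861897572, 'pose': array([[ 0.939342  ,  0.22370462, -0.25998625,  0.3293017 ],
       [-0.3427164 ,  0.6420187 , -0.68582611, -0.7722434 ],
       [ 0.01349357,  0.73332683,  0.67974237,  0.69048005],
       [ 0.        ,  0.        ,  0.        ,  1.        ]])}
{'t': 0.1, 'tcp_pos': array([0.18121923, 0.59737864, 0.19242539]), 'tool_rot': array([ 1.46849029e-01,  9.89158413e-01, -9.45477999e-04, -3.18927278e-04]), 'force': array([-0.38981018,  0.07569154, -0.58482521]), 'finger_gap': 1.0002638898778136}
```

View pics/top0.png

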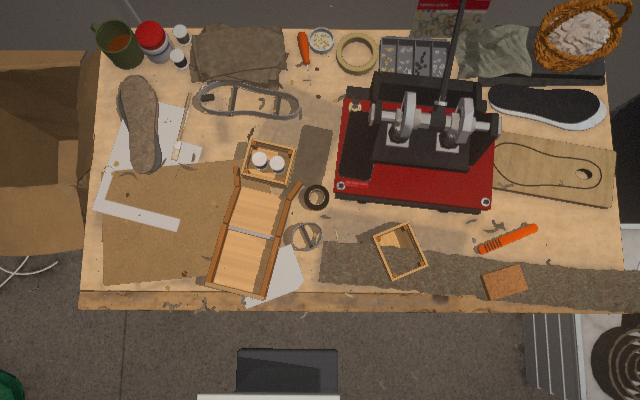

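View pics/side0.png

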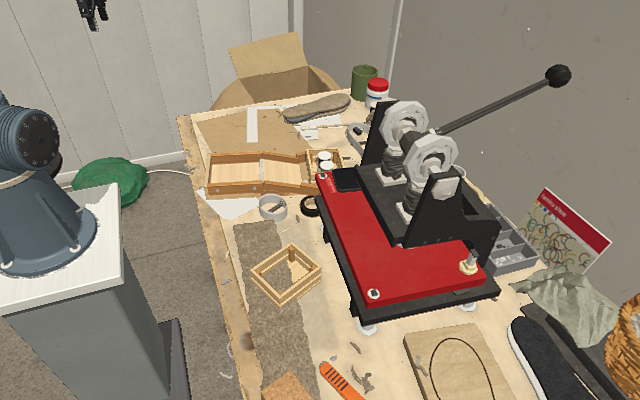

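The top view shows the spool crate at about (268,162) and the ramp rising towards the robot, with the lip near (250,232). The empty crate is at (400,250). I'll enlarge for corners.

```bash
cat > h.py <<'E'
import numpy as np
from station import manip
def px2w(n,u,v,z,p=None):
    p=p or manip.camera_params(n); T=p["pose"]
    d=T[:3,:3]@np.array([(u-p["cx"])/p["fx"],-(v-p["cy"])/p["fy"],-1]); o=T[:3,3]
    return o+d*(z-o[2])/d[2]
def w2px(n,P,p=None):
    p=p or manip.camera_params(n); T=p["pose"]; c=T[:3,:3].T@(np.array(P)-T[:3,3])
    return p["cx"]+p["fx"]*c[0]/-c[2], p["cy"]-p["fy"]*c[1]/-c[2]
E
python3 - <<'E'
import cv2
im=cv2.imread("pics/top0.png")[125:305,185:335]
cv2.imwrite("pics/c0.png",cv2.resize(im,None,fx=3.3333,fy=3.3333,interpolation=cv2.INTER_CUBIC))
E
```

```text
(no output)
```

View pics/c0.png

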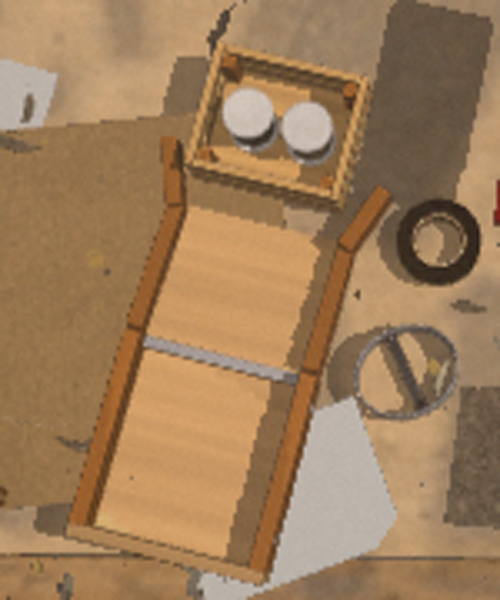

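Run:
```python
from h import *
f=lambda x,y,z:px2w("top",185+(x+.5)/3.3333-.5,125+(y+.5)/3.3333-.5,z)
c=np.array([f(*p,.05) for p in((222,46),(369,78),(341,205),(186,173))])
print(c.round(3)); ctr=c.mean(0); 
e=lambda a,b:(np.linalg.norm(b-a)*1e3).round(1)
print("sides",e(c[0],c[1]),e(c[1],c[2]),e(c[2],c[3]),e(c[3],c[0]),"ctr",ctr)
d=c[2]+c[3]-c[0]-c[1];print("crate x yaw",np.degrees(np.arctan2(d[1],d[0])))
E1,E2=f(67,532,.046),f(266,581,.046); print(E1,E2,e(E1,E2))
L1,L2=f(146,345,.026),f(300,380,.026); print("lip",L1,L2,e(L1,L2),(L1+L2)/2)
d=(E1+E2)/2-(L1+L2)/2;print("stand yaw",np.degrees(np.arctan2(d[1],d[0])), e((E1+E2)/2,(L1+L2)/2))
w=E2-E1; print("yaw from end",np.degrees(np.arctan2(w[1],w[0]))-90)
w=L2-L1; print("yaw from lip",np.degrees(np.arctan2(w[1],w[0]))-90)
d=(L1+L2)/2-ctr; print("crate->lip", np.degrees(np.arctan2(d[1],d[0])),e((L1+L2)/2*[1,1,0],ctr*[1,1,0]))
s=manip.sense();from scipy.spatial.transform import Rotation as R
M=R.from_quat(s["tool_rot"]).as_matrix();print(M.round(3))
print("far face ctr",(c[0]+c[1])/2)
```

```text
[[ 0.723  0.047  0.05 ]
 [ 0.701 -0.056  0.05 ]
 [ 0.61  -0.038  0.05 ]
 [ 0.632  0.069  0.05 ]]
sides 105.1 91.8 109.1 93.3 ctr [0.66642648 0.0054417  0.05      ]
crate x yaw 167.6783876451078
[0.38811068 0.13974036 0.046     ] [0.35724493 0.006704   0.046     ] 136.6
lip [0.51578126 0.09581872 0.026     ] [ 0.49252234 -0.01083071  0.026     ] 109.2 [0.5041518 0.042494  0.026    ]
stand yaw 166.84493824524415 136.5
yaw from end -193.06208719685765
yaw from lip -192.30286392152942
crate->lip 167.1381041917507 166.5
[[-0.957  0.291 -0.001]
 [ 0.291  0.957 -0.002]
 [ 0.    -0.002 -1.   ]]
far face ctr [ 0.71163529 -0.00443328  0.05      ]
```

```bash
python3 -m crank '[[[-4,-2.3,-1],0],[[-8,-4.6,-2],0],[[-12,-7,-3],-1],[[-16,-9.3,-4],-2],[[-20,-11.6,-5],-3],[[-24,-14,-6],-4],[[-28,-16,-6],-4],[[-32,-18.5,-6],-4],[[-36,-21,-6],-4],[[-40,-23,-6],-4]]' 4
python3 - <<'E'
from h import *
from scipy.spatial.transform import Rotation as R
s=manip.sense();M=R.from_quat(s["tool_rot"]).as_matrix();print(s["tcp_pos"],M.round(3),s["t"])
print((M.T@(np.array([.757,-.014,.25])-s["tcp_pos"])*100).round(1))
E
```

```text
t: 1.1
tcp_pos: [0.4979, 0.2597, 0.253]
tool_rot: [0.112, 0.994, -0.0, -0.001]
force: [0.3, 0.9, 0.2]
finger_gap: 0.466
[0.4979287  0.25974248 0.25299674] [[-0.975  0.224 -0.001]
 [ 0.224  0.975 -0.   ]
 [ 0.001 -0.001 -1.   ]] 1.1
[-31.4 -20.9   0.3]
```

```bash
python3 -m crank '[[[-4,-2.7,0],0],[[-8,-5.3,0],0],[[-12,-8,0],0],[[-16,-10.6,0],0],[[-20,-13.3,0],0],[[-24,-16,0],0],[[-28,-18.6,0],0],[[-31.4,-20.9,0],0],[[-31.4,-20.9,0],0],[[-31.4,-20.9,0],0]]'
python3 - <<'E'
from h import *
import cv2
p=manip.camera_params("wrist");print(p)
im=manip.snapshot("wrist");cv2.imwrite("pics/w1.png",im[:,:,::-1])
s=manip.sense();print(s["tcp_pos"],s["tool_rot"],s["t"])
E
```

```text
t: 2.1
tcp_pos: [0.7565, -0.013, 0.2516]
tool_rot: [0.113, 0.994, 0.0, -0.001]
force: [-0.4, 1.2, -0.0]
finger_gap: 0.469
{'fx': 333.9889746141955, 'fy': 333.9889746141955, 'cx': 322.0401063543118, 'cy': 202.18662248594126, 'pose': array([[ 0.22500403, -0.92664103, -0.30118031,  0.6782256 ],
       [ 0.97435718,  0.21434158,  0.06845264,  0.00504248],
       [ 0.00112444, -0.30885932,  0.95110707,  0.43298269],
       [ 0.        ,  0.        ,  0.        ,  1.        ]])}
[ 0.75604977 -0.01167921  0.2521685 ] [ 1.12381614e-01  9.93664167e-01  3.82780113e-04 -1.32284715e-03] 2.15
```

View pics/w1.png

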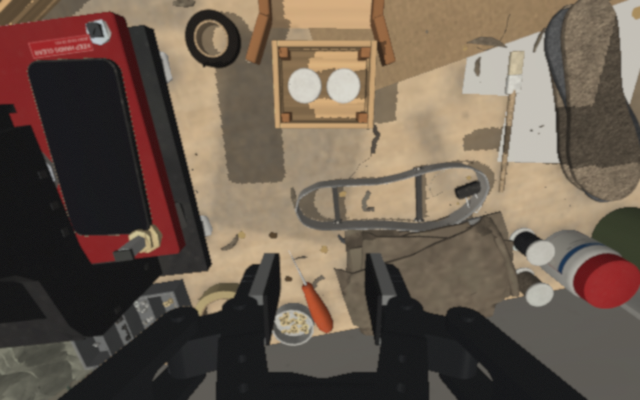

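The wrist view has the crate rim spanning columns 273–377 and rows 41–127, with the wings just ahead of it. I'll check which side is the longer one.

Run:
```python
from h import *
S=np.array([.504,.0425]) # lip x=-18
a=np.radians(167.1);ux=np.array([np.cos(a),np.sin(a)]);uy=np.array([-ux[1],ux[0]])
def st(P): d=P[:2]-S; return (np.array([d@ux*1e3-18,d@uy*1e3])).round(1)
for u,v,z in((273,41,.05),(376,41,.05),(377,127,.05),(275,127,.05),(248,60,.032),(395,62,.032)):
    P=px2w("wrist",u,v,z);print(u,v,P.round(3),st(P))
import cv2
im=cv2.imread("pics/w1.png")[0:150,225:425]
cv2.imwrite("pics/c1.png",cv2.resize(im,None,fx=4,fy=4,interpolation=cv2.INTER_CUBIC))
```

```text
273 41 [ 0.615 -0.032  0.05 ] [-143.1   47.3]
376 41 [0.639 0.073 0.05 ] [-143.1  -60.2]
377 127 [0.726 0.059 0.05 ] [-231.1  -65.7]
275 127 [ 0.701 -0.053  0.05 ] [-231.1   49.1]
248 60 [ 0.625 -0.066  0.032] [-159.8   78.3]
395 62 [0.663 0.093 0.032] [-161.9  -85.1]
```

View pics/c1.png

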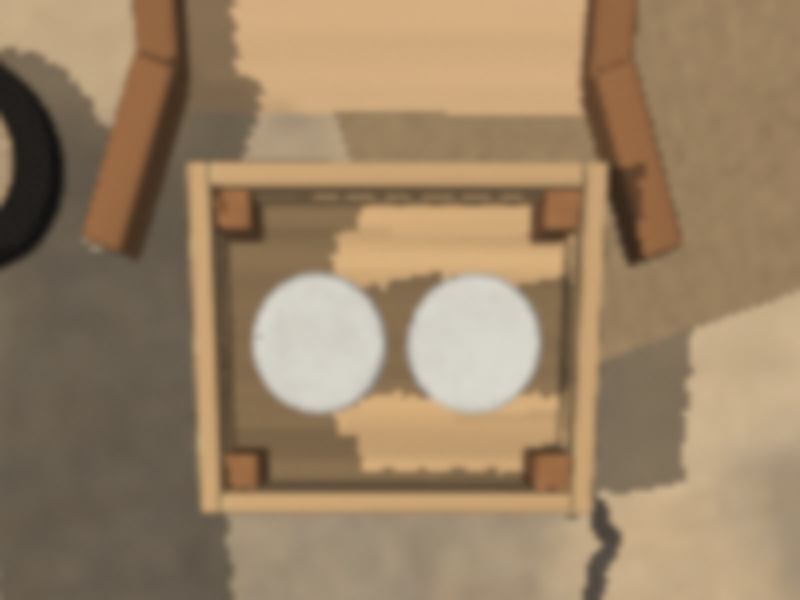

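The rim measures about 110 mm across the ramp and 90 mm along it, which is a quarter turn from the given sizes, and two cameras agree on this. It should just fit between the boards, and the pushing direction is the same either way. Before lowering the fingers I'll check the frame-shaped object behind the crate.

Run:
```python
from h import *
S=np.array([.504,.0425]);a=np.radians(167.0);ux=np.array([np.cos(a),np.sin(a)]);uy=np.array([-ux[1],ux[0]])
def st(P): d=P[:2]-S; return np.array([d@ux*1e3-18,d@uy*1e3]).round(1)
for u,v in((296,200),(310,184),(330,179),(400,170),(455,162)):
    P=px2w("wrist",u,v,.012);print(u,v,P.round(3),st(P))
for u,v in((188,162),(607,162),(590,515),(203,513)):
    print("rim",st(px2w("wrist",225+u/4-.4,v/4-.4,.05)))
for u,v in((85,238),(683,240),(183,65),(585,75)):
    print("wing",st(px2w("wrist",225+u/4-.4,v/4-.4,.032)))
s=manip.sense();print("tcp",st(s["tcp_pos"]))
```

```text
296 200 [ 0.801 -0.057  0.012] [-329.4   30.1]
310 184 [ 0.783 -0.034  0.012] [-307.5   11.3]
330 179 [ 0.783 -0.007  0.012] [-300.7  -14.7]
400 170 [0.791 0.084 0.012] [-288.7 -104.7]
455 162 [0.797 0.154 0.012] [-278.2 -174.2]
rim [-142.4   48.5]
rim [-142.2  -60.7]
rim [-232.5  -60.6]
rim [-232.1   48.4]
wing [-159.1   80.4]
wing [-159.3  -85.5]
wing [-116.3   51.3]
wing [-118.5  -56.4]
tcp [-275.8   -3.9]
```

```bash
python3 -m crank '[[[0.7,0.1,-0],0],[[1.4,0.2,3],0],[[1.4,0.2,7],0],[[1.4,0.2,11],0],[[1.4,0.2,15],0],[[1.4,0.2,18],0],[[1.4,0.2,20.5],0],[[1.4,0.2,22.3],0],[[1.4,0.2,23.2],0],[[1.4,0.2,23.2],0]]'
python3 -m crank '[[[0.4,0,0],0],[[0.8,0,0],0],[[1.2,0,0],0],[[1.5,0,0],0],[[1.8,0,0],0],[[2.1,0,0],0],[[2.4,0,0],0],[[2.7,0,0],0],[[3.0,0,0],0],[[3.0,0,0],0]]'
python3 - <<'E'
from h import *
import cv2
im=manip.snapshot("wrist");cv2.imwrite("pics/w2.png",im[:,:,::-1])
t=manip.snapshot("top")[125:305,185:335,::-1]
t=cv2.resize(t,None,fx=2.22,fy=2.22,interpolation=cv2.INTER_CUBIC)
cv2.imwrite("pics/w2.png",np.hstack([cv2.resize(im[:,:,::-1][:,100:540],None,fx=1,fy=1),t[:400]]))
E
```

```text
t: 3.15
tcp_pos: [0.7428, -0.0061, 0.0206]
tool_rot: [0.112, 0.994, 0.0, -0.001]
force: [0.4, 0.2, 0.4]
finger_gap: 0.469
t: 4.15
tcp_pos: [0.7139, -0.0001, 0.0212]
tool_rot: [0.112, 0.994, 0.0, -0.0]
force: [-0.2, 0.9, 0.2]
finger_gap: 0.468
```

View pics/w2.png

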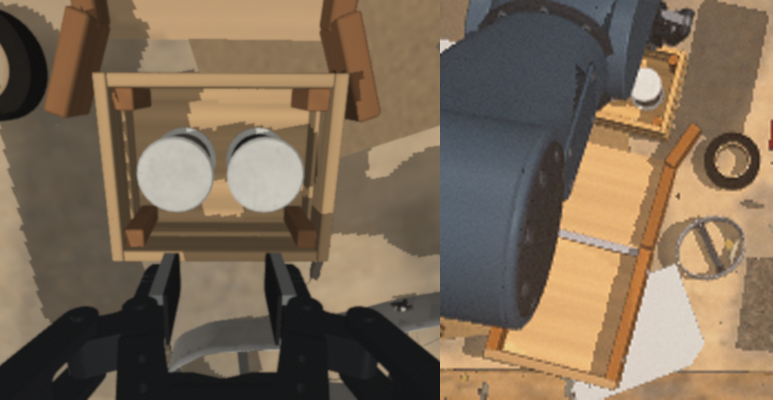

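The crate is square to the fingers, with its rim front at row 73 and rear at row 258, and the finger tips are just behind the rear wall. Now I'll work out how far it has moved.

```bash
cat >> h.py <<'E'
S=np.array([.504,.0425]);a=np.radians(167.0);ux=np.array([np.cos(a),np.sin(a)]);uy=np.array([-ux[1],ux[0]])
def st(P): d=P[:2]-S; return np.array([d@ux*1e3-18,d@uy*1e3]).round(1)
E
python3 - <<'E'
from h import *
for u,v in((194,73),(448,73),(424,262),(213,262)): print("rim",st(px2w("wrist",u,v,.05)))
for u,v in((146,112),(480,113),(203,35),(424,38)): print("wing",st(px2w("wrist",u,v,.032)))
s=manip.sense();print("tcp",st(s["tcp_pos"]),s["t"],s["force"])
E
```

```text
rim [-144.   49.]
rim [-143.8  -59.3]
rim [-234.   -57.8]
rim [-234.1   49.9]
wing [-161.1   81.2]
wing [-161.3  -83.7]
wing [-126.7   49.3]
wing [-127.8  -52.8]
tcp [-232.8   -5.6] 4.25 [ 0.16551321 -0.55100514  0.47496404]
```

```bash
python3 -m crank '[[[0.4,0,0],0],[[0.8,-0.06,0],0],[[1.2,-0.12,0],0],[[1.6,-0.18,0],0],[[2.0,-0.24,0],0],[[2.4,-0.3,0],0],[[2.8,-0.35,0],0],[[3.2,-0.4,0],0],[[3.6,-0.4,0],0],[[4,-0.4,0],0]]'
python3 - <<'E'
from h import *
import cv2
im=manip.snapshot("wrist");cv2.imwrite("pics/w3.png",cv2.resize(im[:300,100:540,::-1],None,fx=1.8,fy=1.8,interpolation=cv2.INTER_CUBIC))
s=manip.sense();print("tcp",st(s["tcp_pos"]),s["tcp_pos"][2],s["t"],s["force"])
E
```

```text
t: 5.25
tcp_pos: [0.6743, 0.0048, 0.0213]
tool_rot: [0.112, 0.994, 0.0, 0.0]
force: [0.4, 0.4, -0.3]
finger_gap: 0.473
tcp [-191.4   -1.6] 0.0212123924067179 5.3 [-0.22915962 -0.14015603 -0.31623315]
```

View pics/w3.png

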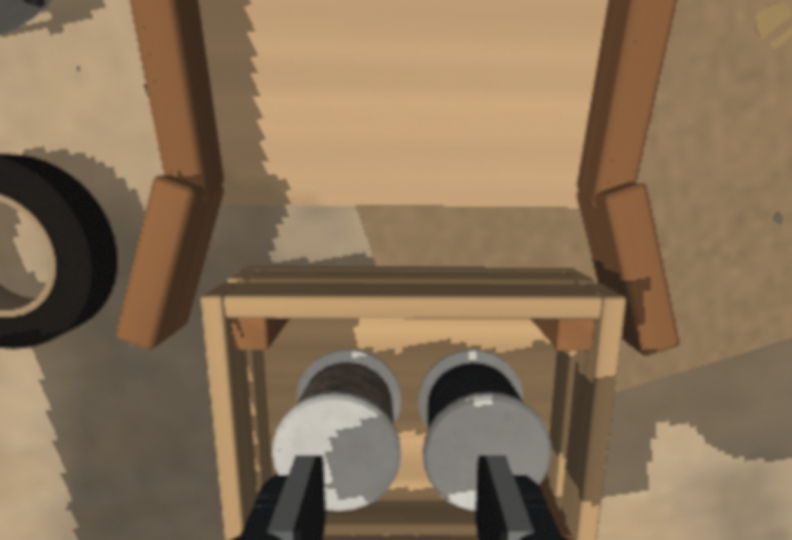

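The picture shows the crate front (row 297 in the crop) still short of the foot and the fingers in front of the spools, with no contact force. That doesn't fit a push, so I'll check the geometry and the side view before moving again.

Run:
```python
from h import *
from scipy.spatial.transform import Rotation as R
import cv2
s=manip.sense();M=R.from_quat(s["tool_rot"]).as_matrix();t=s["tcp_pos"]
for dx in(.011,-.011): print("tip px",[np.round(w2px("wrist",t+M@np.array([dx,y,-.005]))) for y in(-.02,.02)])
c=lambda x,y:(100+x/1.8,y/1.8)
for p in((203,297),(625,297)): print("rim",st(px2w("wrist",*c(*p),.05)))
for p in((118,335),(678,343)): print("wingtip",st(px2w("wrist",*c(*p),.032)))
for p in((220,206),(580,206)): print("foot",st(px2w("wrist",*c(*p),.0)))
im=manip.snapshot("side")[120:240,180:380,::-1]
cv2.imwrite("pics/s3.png",cv2.resize(im,None,fx=4,fy=4,interpolation=cv2.INTER_CUBIC))
```

```text
tip px [array([287., 222.]), array([357., 222.])]
tip px [array([288., 257.]), array([356., 257.])]
rim [-142.5   49. ]
rim [-142.3  -59.7]
wingtip [-157.6   81. ]
wingtip [-159.8  -83.8]
foot [-122.8   57. ]
foot [-122.6  -60.5]
```

View pics/s3.png

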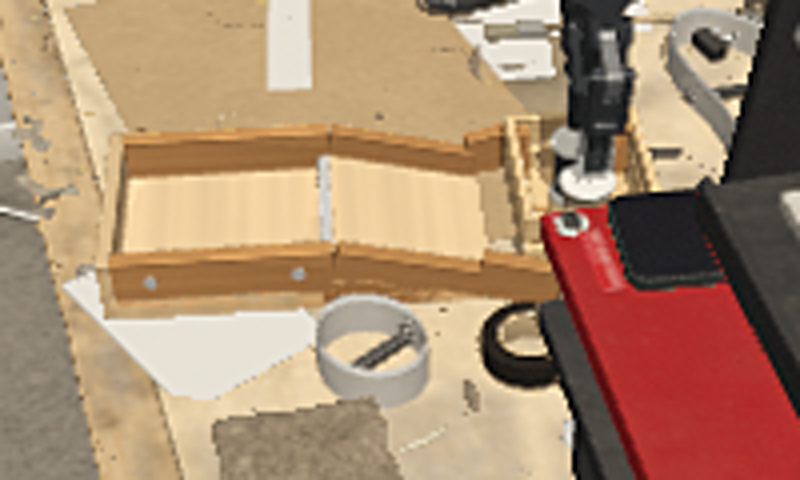

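The side view shows the finger tips hovering over the spools, so the real tips sit well above the TCP height reported. I'll triangulate the tip from the two views.

Run:
```python
from h import *
def ray(n,u,v):
    a=px2w(n,u,v,0);b=px2w(n,u,v,.3);return a,(b-a)/np.linalg.norm(b-a)
for w,sd in(((267,256),(329.5,166)),((271,254),(327,164)),((263,262),(331,167))):
    a,d=ray("wrist",*w);b,e=ray("side",*sd)
    k=np.linalg.lstsq(np.c_[d,-e],b-a,rcond=None)[0];P,Q=a+k[0]*d,b+k[1]*e
    print(P.round(4),Q.round(4),"gap mm",(np.linalg.norm(P-Q)*1e3).round(1),st(P))
s=manip.sense();print(s["tcp_pos"],st(s["tcp_pos"]),s["tau"].round(2))
```

```text
[ 0.6654 -0.0216  0.0501] [ 0.6698 -0.0218  0.0522] gap mm 4.8 [-189.7   26.1]
[ 0.6621 -0.0177  0.056 ] [ 0.6643 -0.0178  0.057 ] gap mm 2.4 [-185.6   23.1]
[ 0.6689 -0.0249  0.0488] [ 0.6726 -0.0251  0.0507] gap mm 4.2 [-193.8   28.6]
[0.6738238  0.00498527 0.02124643] [-191.9   -1.6] [-6.000e-02 -5.142e+01 -1.358e+01 -0.000e+00 -1.000e-02  0.000e+00]
```

```bash
python3 -m crank '[[[0,0,-1],0],[[-2,0.1,-1],0],[[-4,0.2,-1],0],[[-6,0.3,-1],0],[[-7,0.35,-1],0],[[-7,0.35,0],0],[[-7,0.35,1],0],[[-7,0.35,1.8],0],[[-7,0.35,2.4],0],[[-7,0.35,2.8],0]]'
python3 -m crank '[[[0.5,0,0],0],[[1,0,0],0],[[1.4,0,0],0],[[1.8,0,0],0],[[2.2,0,0],0],[[2.6,0,0],0],[[3.0,0,0],0],[[3.4,-0.05,0],0],[[3.8,-0.1,0],0],[[4.2,-0.15,0],0]]'
python3 - <<'E'
from h import *
import cv2
im=manip.snapshot("wrist");cv2.imwrite("pics/w4.png",im[:320,100:540,::-1])
s=manip.sense();print("tcp",st(s["tcp_pos"]),s["tcp_pos"][2],s["t"],s["force"])
E
```

```text
t: 6.35
tcp_pos: [0.7425, -0.0072, -0.0079]
tool_rot: [0.112, 0.994, 0.0, -0.001]
force: [0.9, -0.0, 0.1]
finger_gap: 0.47
t: 7.35
tcp_pos: [0.7062, -0.0002, -0.0053]
tool_rot: [0.113, 0.994, -0.0, 0.005]
force: [10.8, -1.0, 2.1]
finger_gap: 0.471
tcp [-224.6   -3.8] -0.00500894388608536 7.4 [ 6.39094077 -1.19185097  0.52529826]
```

View pics/w4.png

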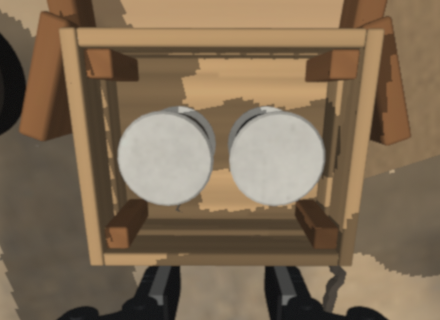

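The crate now moves with the fingers. Its front rim is at row 30, between the wings, and the push force was about 10 N.

Run:
```python
from h import *
c=lambda x,y:(100+x,y)
for p in((61,30),(382,30),(352,265),(91,265)): print("rim",st(px2w("wrist",*c(*p),.05)))
for p in((20,132),(411,135)): print("wingtip",st(px2w("wrist",*c(*p),.032)))
s=manip.sense();print(s["force"],s["tool_rot"])
```

```text
rim [-123.1   50.6]
rim [-123.1  -57.8]
rim [-212.6  -58.9]
rim [-212.5   51.6]
wingtip [-159.2   81.6]
wingtip [-160.4  -84.1]
[ 6.39094077 -1.19185097  0.52529826] [ 1.12819768e-01  9.93603936e-01 -4.62227052e-05  4.78707042e-03]
```

```bash
python3 -m crank '[[[0.6,-0.1,0],0],[[1.2,-0.2,0],0],[[1.8,-0.2,0],0],[[2.4,-0.2,0],0],[[3,-0.2,0],0]]'
python3 - <<'E'
from h import *
s=manip.sense();print("tcp",st(s["tcp_pos"]),s["tcp_pos"][2],s["t"],s["force"])
E
python3 -m crank '[[[0.6,0,0],0],[[1.2,0,0],0],[[1.8,0,0],0],[[2.4,0,0],0],[[3,0,0],0]]'
python3 - <<'E'
from h import *
import cv2
im=manip.snapshot("wrist");s=manip.sense();cv2.imwrite("pics/w5.png",im[:320,100:540,::-1])
sd=manip.snapshot("side")[120:240,180:380,::-1]
cv2.imwrite("pics/w5.png",np.hstack([im[:320,120:520,::-1],cv2.resize(sd,(400,240)).copy() if 0 else np.vstack([cv2.resize(sd,(400,240),interpolation=cv2.INTER_CUBIC),np.zeros((80,400,3),np.uint8)])]))
print("tcp",st(s["tcp_pos"]),s["tcp_pos"][2],s["t"],s["force"])
E
```

```text
t: 7.9
tcp_pos: [0.674, 0.0047, -0.0061]
tool_rot: [0.112, 0.994, -0.0, 0.002]
force: [4.9, -1.4, 0.3]
finger_gap: 0.472
tcp [-192.1   -1.4] -0.006144706461882234 7.9 [ 4.94299399 -1.4379744   0.27623189]
t: 8.4
tcp_pos: [0.6428, 0.0121, -0.0068]
tool_rot: [0.112, 0.994, 0.0, -0.0]
force: [4.7, -1.4, -1.8]
finger_gap: 0.467
tcp [-158.2   -1.7] -0.007039227851244327 8.45 [ 3.06853498 -0.03499961  0.39425016]
```

View pics/w5.png

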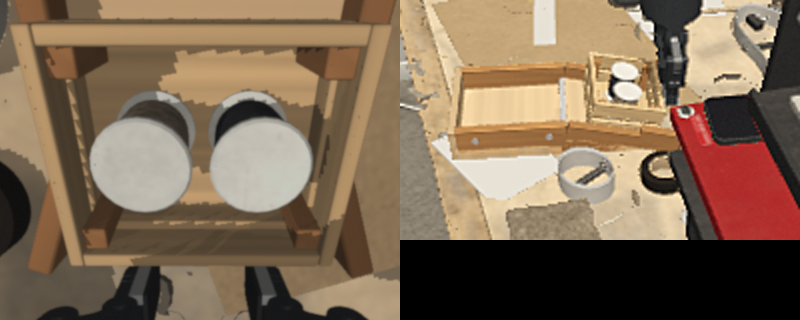

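The crate is on the ramp between the boards and tilting with the slope, at about 5 N. I'll carry on and raise the fingers along with the slope.

```bash
python3 -m crank '[[[0.8,0,0],0],[[1.6,0,0],0],[[2.4,0,0],0],[[3.2,0,-0.2],0],[[4,0,-0.4],0],[[4.8,0,-0.6],0],[[5.6,0,-0.8],0],[[6.4,0,-1.0],0],[[7.0,0,-1.1],0]]'
python3 -m crank '[[[0.6,0,-0.15],0],[[1.2,0,-0.3],0],[[1.8,0,-0.4],0],[[2.4,0,-0.55],0],[[3.0,0,-0.7],0],[[3.6,0,-0.8],0],[[4.2,0,-0.9],0]]'
python3 - <<'E'
from h import *
import cv2
im=manip.snapshot("wrist");s=manip.sense()
sd=manip.snapshot("side")[140:220,190:350,::-1]
cv2.imwrite("pics/w6.png",np.hstack([im[:320,120:520,::-1],np.vstack([cv2.resize(sd,(400,200),interpolation=cv2.INTER_CUBIC),np.zeros((120,400,3),np.uint8)])]))
print("tcp",st(s["tcp_pos"]),s["tcp_pos"][2],s["t"],s["force"])
E
```

```text
t: 9.4
tcp_pos: [0.5828, 0.0265, 0.0071]
tool_rot: [0.113, 0.994, -0.0, 0.008]
force: [13.3, -1.4, 5.6]
finger_gap: 0.465
t: 10.1
tcp_pos: [0.5343, 0.037, 0.0139]
tool_rot: [0.112, 0.994, 0.0, 0.0]
force: [3.6, 0.0, -1.5]
finger_gap: 0.471
tcp [-45.7  -1.3] 0.013307970563417468 10.15 [0.40253314 0.42687994 0.14219119]
```

View pics/w6.png

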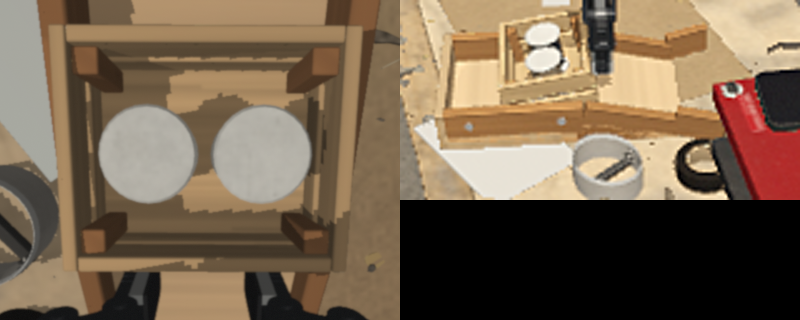

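The crate has tipped over the crest: its nose is on the deck and its rear edge is about 12 mm short of the lip. I'll push about 3.8 cm more, then back off and look.

```bash
python3 -m crank '[[[0.6,0,0],0],[[1.2,0,0],0],[[1.8,0,0],0],[[2.4,0,0],0],[[3.0,0,0],0],[[3.5,0,0],0],[[3.9,0,0],0],[[3.9,0,0],0]]'
python3 -m crank '[[[-1,0,0],0],[[-2.5,0,-0.5],0],[[-4,0,-2],0],[[-4,0,-4],0],[[-4,0,-7],0],[[-4,0,-10],0],[[-4,0,-12],0],[[-4,0,-12],0]]'
python3 - <<'E'
from h import *
import cv2
im=manip.snapshot("wrist");s=manip.sense()
sd=manip.snapshot("side")[140:220,190:350,::-1]
cv2.imwrite("pics/w7.png",np.hstack([im[:320,120:520,::-1],np.vstack([cv2.resize(sd,(400,200),interpolation=cv2.INTER_CUBIC),np.zeros((120,400,3),np.uint8)])]))
print("tcp",st(s["tcp_pos"]),s["tcp_pos"][2],s["t"],s["force"])
E
```

```text
t: 11.0
tcp_pos: [0.4949, 0.0458, 0.0133]
tool_rot: [0.112, 0.994, -0.0, -0.001]
force: [1.8, -1.2, -1.3]
finger_gap: 0.472
t: 11.8
tcp_pos: [0.537, 0.0362, 0.136]
tool_rot: [0.112, 0.994, -0.0, 0.002]
force: [0.7, -0.0, 0.5]
finger_gap: 0.465
tcp [-50.3  -1.2] 0.13430699394929096 11.85 [ 0.04530757 -0.15546516 -0.09310793]
```

View pics/w7.png

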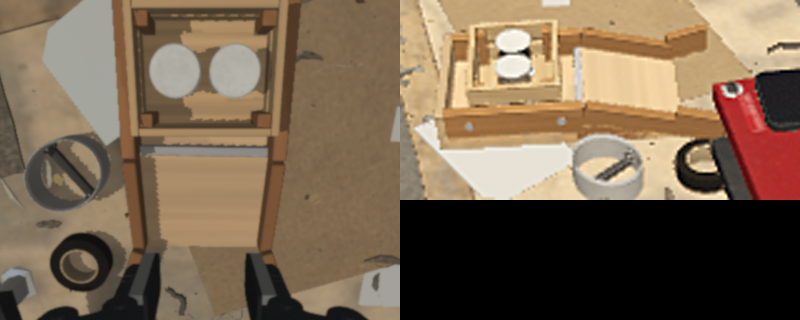

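The whole lip is visible at row 150, with a strip of deck between it and the crate's rear wall at about row 137. In the side view the rim looks level with the boards. One numeric check, then I'll hand in.

Run:
```python
from h import *
c=lambda x,y:(120+x,y)
for p in((123,1),(279,1),(276,137),(130,137)): print("rim z66",st(px2w("wrist",*c(*p),.066)))
for p in((145,152),(268,152)): print("lip",st(px2w("wrist",*c(*p),.026)))
print(manip.sense()["force"]); manip.sign_off()
```

```text
rim z66 [88.6 50.6]
rim z66 [ 88.8 -51.3]
rim z66 [  0.8 -55.6]
rim z66 [ 0.7 51.8]
lip [-17.1  48.2]
lip [-17.  -58.3]
[-0.42892771 -0.04754761 -0.02307446]
the job is handed in; nothing more can be done
```

The spool crate is up the ramp and lying on the deck behind the lip. I handed the job in at about 12 s with the fingers withdrawn and touching nothing. The crate was pushed the whole way and never gripped or lifted. The empty crate was never approached; I did not look at it again at the end.

**Last checks:**
- **Position:** the rear edge is at stand x of about +1 mm and the front at about +89 mm. That puts it roughly 15 mm past the back of the lip and 23 mm short of the end stop.
- **Flatness:** the rim measured about 88 mm long by 102–107 mm wide when taken at the height it should have lying flat. That is close to 90 x 110 mm, and the side view also looks level.
- **Forces:** every wrist force I read stayed at or below about 15 N, and it was near zero at hand-in.

**What disagreed with the description:**
- **Crate orientation:** its 110 mm side lay across the ramp, not along it. It fitted between the boards with about 1 mm to spare each side, so I pushed it as it stood.
- **Finger height:** the real finger tips were about 30 mm above the reported tool point. My first pass therefore went over the rim without touching anything. I found this from the pictures, corrected it and pushed again.

I used 10 pictures, three of them two-view composites.

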